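# Put the pin vice away in its hinged case

### The arm

A 6-joint arm with a two-finger parallel gripper is mounted at the origin on a cart in front of the work surface, level with it; the furniture and walls round the work are solid. World frame = base frame: x ahead of the robot, y to its left, z up, the work surface at z = 0. Lengths are in m, angles in rad, forces in N, time in s.
With the tool pointing down it reaches from about 0.35 to 0.775 m from the base axis. Payload 5.5 kg.
Tool frame: the origin (TCP) lies on the centre line of the jaws, within the pads' length; the fingertips stand 11 mm ahead of it and the grasp point (between the pads) lies 8 mm behind it; z points along the fingers, y is the direction in which the jaws open and shut (so a half turn about z gives the same grasp; the last joint's range is limited). The gripper opens to 85 mm and grips with 20 to 120 N. Pads are 22 mm wide; open, the fingers measure 114 mm over their backs; the gripper's body (76 mm by 85 mm) begins 54 mm behind the grasp point. The pads swing forward as they close: fully open they stand 13 mm farther back than shut.
Start: joints at [0.993, 0.313, 0.046, 1.304, 0, 1.431], TCP at [0.244, 0.521, 0.242] pointing down, gripper open.
Joint ranges: [-2.76, 2.76], [-0.86, 1.69], [-1.03, 1.26], [-2.2, 2.34], [-1.47, 1.5], [-3.14, 3.14]. Speed limits (rad/s): [2.57, 2.57, 3.14, 3.14, 3.14, 3.14].

### API

Orientations are given as a unit quaternion [w, x, y, z].
In Python, from workcell import env, imaging, order gives the robot as it stands. The module is installed in compiled form; this text tells all that it offers.
- The arm moves only by the tool move_arm, never from a script. Its argument "deltas" is one flat list of numbers, 7 for each row, row after row: the gripper's target within -1 to 1 (shut at 1, half-way at 0, fully open at -1), then the shift along the tool's x, y, z in m, then the turn, a rotation vector about the tool's x, y, z in degrees. In form: [jaw, tx, ty, tz, ax, ay, az, jaw, tx, ty, tz, ax, ay, az, ...]. A call has 1 to 10 rows; each row shifts and turns the commanded pose from where the row before left it, along the tool's axes as they then stand; what a row does not reach is not made up. A row lasts 1/8 s, in which the tool goes at most 62.5 mm and 10.7 degrees, less where a joint would pass 70% of its speed; a pose out of reach is approached as far as the arm can. A call is refused whole if a number of a shift passes 0.0625 or a number of a turn 10.7, either way. A call with a gripper value outside its range is refused whole. The fingers move at their own pace and stop on an object; "squeeze" is the grip in N (left out, the last holds). Time passes only in rows, so rows that do not move let the fingers close. It gives the time, the measured TCP pose, the force and the opening at its end, in the units of the state.
- env.get_state(): the state, without advancing time (a new reading comes with each control period).
- imaging.read_camera(name): name is "scene" or "top" or "wrist"; returns a dict with "img" (384x512x3 uint8, red, green, blue), "z_map" (384x512 float32, m along the optical axis (not along the pixel's ray), 0 where there is no reading), "fx", "fy", "cx", "cy" (pixels), "rvec" (rotation vector, rad) and "tvec" (3), from world to camera coordinates, as OpenCV has them. Camera axes: x right, y down, z forward; pixel columns grow to the right and rows downward; lengths in m; the calibration is good to about 2 mm. A picture is of the moment at which its call begins.
- order.hand_in(): hands the job in, once; it reports no verdict.
Trained networks look in a picture, given as the dict that the camera call returned (one of the last four; its "shot" number tells which), for a name from the list of things; names that differ only in an ending like _2 or _b are one class to them, and where a whole thing is asked for, a point or a joint stands for the part that bears it (a point fixed in the world has none). Each returns a list of dicts, best first, with "confidence" (0 to 1); they miss things now and then, are a little off and sometimes report something else, mostly with a low value. They report only what shows in the picture. A call takes as long as a camera call. They do not tell look-alikes from the thing itself.
- imaging.recognise(picture, thing): "centre" ([column, row] in pixels, amid what is visible of it).
- imaging.cut_out(picture, thing): "mask" (384x512 bool, what is visible of it) and "centre" ([column, row] in pixels, amid what is visible of it).
The state is a dict: "clock": time; "joint_pos": joint angles; "qvel": joint speeds; "tau": joint torques, N m; "tcp_pos": TCP position; "orientation": TCP orientation; "wrist_force": force on the tool from outside, world axes, zero at the start; "ft_torque": the same for the moment, N m; "finger_gap": finger opening in m.
Only numpy, scipy, OpenCV 4.12 (cv2) and the standard library are available. Lean on these libraries where they do the work, as an engineer would, in place of code of your own. Each camera call takes 0.05 s, during which the arm holds its last target.

### The job

Lift the lid of the grey hinged case as far as its stop, lay the pin vice inside on the case floor (set it down, do not drop it in from a height) and let go of it, then shut the lid fully over it. Leave the needle file, sanding block, glue bottle and roll of tape where they are.

Things in the scene. Friction and masses are not known exactly. Their poses are not given: they have to be found in the camera images.
- tool_case: base half of a plain grey plastic clamshell case that does not move on the table: 140 mm deep (its x) x 160 mm wide (its y) x 24 mm high, walls and floor 4 mm thick, open on top, so the clear inside is 132 x 152 x 20 mm. Origin: centre of its underside, on the table. Its -x side is the front (with the lid's black tab), its +x side carries the hinge, z is up.
- lid (a joint): angle of the case's lid, rad: 0 shut, 1.0 (57 degrees) at its stop, where the lid still overhangs much of the case, so that the inside is reached with the tool leaning back toward the front of the case. Lid 140 x 160 mm, 16 mm high (closed case 40 mm), hollow below. The friction of the hinge holds it at any angle; moving it takes 1 to 2 N at the tab.
- lid_tab (a point): grip point of the black tab on the front edge of the lid, moving with the lid; 21 mm in front of the front wall of the shut case, 30 mm above the table when shut, 161 mm from the hinge axis horizontally and 6 mm above it. The tab sticks out 33 mm from the lid, is 26 mm wide (case y) and 8 mm thick. x, y, z axes as the case's when shut, turning with the lid.
- case_hinge (a point): middle of the hinge axis, at the top of the rear wall of the base, 24 mm above the table; the axis runs along the case's y, and a positive turn about +y (front edge up) opens the lid.
- case_floor (a point): centre of the case's inner floor, 4 mm above the table; axes as the case's.
- pin_vice: pin vice (hand drill holder): slim pale grey plastic-and-metal cylinder with a tapered nose, 82 mm long along its y, 11 mm thick, 20 to 42 g, lying on the table. Origin: centre of its underside as it first lies, 5.5 mm below its axis.
- needle_file: bystander: needle file with a red handle, 154 mm long along its y, 10 mm thick; origin under its centre.
- sanding_block: bystander: brown sanding block, 28 x 70 x 16 mm (x, y, z); origin under its centre.
- glue_bottle: bystander: white bottle with a green cap, 30 mm square, 61 mm high; origin under its centre.
- mask_tape: bystander: tan roll of tape lying flat, 68 mm across, 18 mm high; origin under its centre.
There are look-alikes about, which are no part of the job. Leave any green look-alike of the pin_vice alone.

How it is judged:
By the outcome, as a careful person would: the job done as asked, in the order asked, and still so for the second after the job is handed in, with the robot touching nothing.
It also fails if it takes over 64 s, if anything falls off the work surface, if the arm or the gripper's body presses on something with over 40 N, if the wrist force passes 120 N, or if a joint passes its speed limit or range.

## Working session

There is one attempt and no reset: what is moved stays moved. The work goes in short steps, Python scripts to look and compute and a tool call to move; the robot and the scene stay as the last step left them, time stands still between calls to the robot, and variables do not carry over. Pictures are saved under pics/ and viewed, and the job is handed in when it is done.

Besides the shell and the picture viewer there is one more tool, called after "Call:" as name(argument=value, ...), one argument or row to a line, values as JSON. move_arm: Moves the arm, as the interface text tells. Its arguments: {"type":"object","properties":{"deltas":{"type":"array"},"squeeze":{"type":"number"}},"required":["deltas"]}

```bash
mkdir -p pics; cat > h.py <<'E'
import numpy as np, cv2
from workcell import env, imaging, order
from scipy.spatial.transform import Rotation as R
def cam(n,save=None):
    p=imaging.read_camera(n)
    if save: cv2.imwrite('pics/'+save,p['img'][:,:,::-1])
    return p
def cloud(p):
    z=p['z_map'];v,u=np.mgrid[:z.shape[0],:z.shape[1]]
    P=np.stack([(u-p['cx'])/p['fx']*z,(v-p['cy'])/p['fy']*z,z],-1)
    Rm=cv2.Rodrigues(np.array(p['rvec'],float))[0]
    W=(P-np.array(p['tvec']).reshape(3))@Rm
    W[z<=0]=np.nan
    return W
def proj(p,X):
    return cv2.projectPoints(np.array(X,float).reshape(-1,1,3),np.array(p['rvec'],float),np.array(p['tvec'],float),np.array([[p['fx'],0,p['cx']],[0,p['fy'],p['cy']],[0,0,1.]]),None)[0].reshape(-1,2)
def st():
    s=env.get_state(); 
    print('t',s['clock'],'p',np.round(s['tcp_pos'],4),'q',np.round(s['orientation'],4),'F',np.round(s['wrist_force'],1),'gap',s['finger_gap'],'j',np.round(s['joint_pos'],3)); return s
E
python3 - <<'E'
from h import *
st()
for n in ['scene','top']:
    p=cam(n,n+'0.png'); W=cloud(p)
    for t in ['tool_case','lid','lid_tab','pin_vice','needle_file','sanding_block','glue_bottle','mask_tape']:
        for d in imaging.cut_out(p,t)[:4]:
            m=d['mask']; w=W[m]; w=w[~np.isnan(w[:,0])]
            print(n,t,round(d['confidence'],2),np.round(d['centre']),m.sum(),np.round(np.median(w,0),3) if len(w) else None, p['img'][m].mean(0).astype(int))
E
```

```text
t 0.0 p [0.2435 0.5203 0.2414] q [-3.000e-04  2.172e-01  9.761e-01 -9.000e-04] F [-0.7 -0.1  0.7] gap 0.08571699392346833 j [ 0.993  0.314  0.045  1.304 -0.     1.431]
scene tool_case 0.81 [248. 206.] 3202 [0.556 0.014 0.04 ] [ 93  96 100]
scene tool_case 0.62 [332. 265.] 431 [ 0.56  -0.254  0.016] [86 77 69]
scene lid 0.95 [248. 202.] 2481 [0.56  0.023 0.041] [ 94  97 102]
scene lid_tab 0.98 [248. 204.] 2587 [0.561 0.023 0.04 ] [ 94  97 102]
scene pin_vice 0.56 [294. 292.] 161 [ 0.445 -0.239  0.01 ] [161 162 162]
scene pin_vice 0.51 [232. 272.] 128 [ 0.391 -0.098  0.01 ] [ 77 120  84]
scene sanding_block 0.8 [332. 268.] 451 [ 0.559 -0.257  0.015] [87 78 70]
scene glue_bottle 0.59 [245. 208.] 3188 [0.555 0.015 0.04 ] [ 93  96 100]
scene mask_tape 0.91 [334. 192.] 384 [ 0.771 -0.098  0.017] [154 142 110]
top tool_case 0.61 [249. 193.] 2825 [0.572 0.029 0.039] [86 87 90]
top lid 0.77 [248. 196.] 2786 [0.571 0.031 0.039] [85 87 89]
top lid 0.2 [298. 124.] 277 [ 0.776 -0.097  0.017] [144 127  84]
top lid_tab 0.75 [246. 198.] 2827 [0.571 0.03  0.039] [85 87 89]
top lid_tab 0.16 [156. 151.] 111 [0.71  0.288 0.04 ] [ 90 112  89]
top pin_vice 0.47 [340. 236.] 94 [ 0.449 -0.244  0.008] [127 125 122]
top needle_file 0.56 [136. 224.] 14 [0.496 0.356 0.009] [111  24  27]
top sanding_block 0.77 [344. 194.] 233 [ 0.566 -0.254  0.015] [67 56 46]
top sanding_block 0.62 [247. 200.] 2828 [0.572 0.03  0.039] [86 87 89]
top sanding_block 0.58 [295. 126.] 322 [ 0.777 -0.1    0.017] [141 125  85]
top glue_bottle 0.58 [157. 151.] 102 [0.708 0.287 0.04 ] [ 89 112  89]
top mask_tape 0.88 [296. 125.] 333 [ 0.778 -0.099  0.017] [140 125  85]
```

```bash
python3 - <<'E'
from h import *
a=cv2.imread('pics/scene0.png');b=cv2.imread('pics/top0.png')
cv2.imwrite('pics/s0.png',cv2.resize(a[130:350,100:420],(800,550),interpolation=cv2.INTER_CUBIC))
cv2.imwrite('pics/t0.png',cv2.resize(b[90:300,110:390],(800,600),interpolation=cv2.INTER_CUBIC))
E
```

```text
(no output)
```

View pics/s0.png

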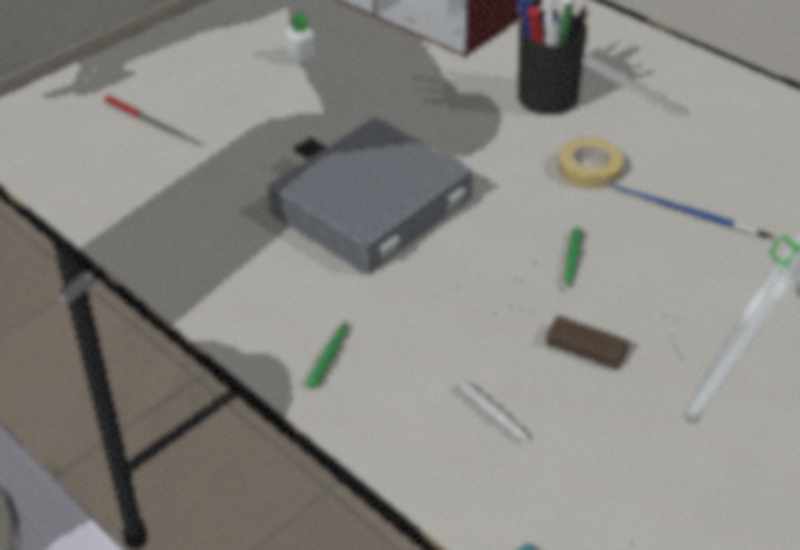

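View pics/t0.png

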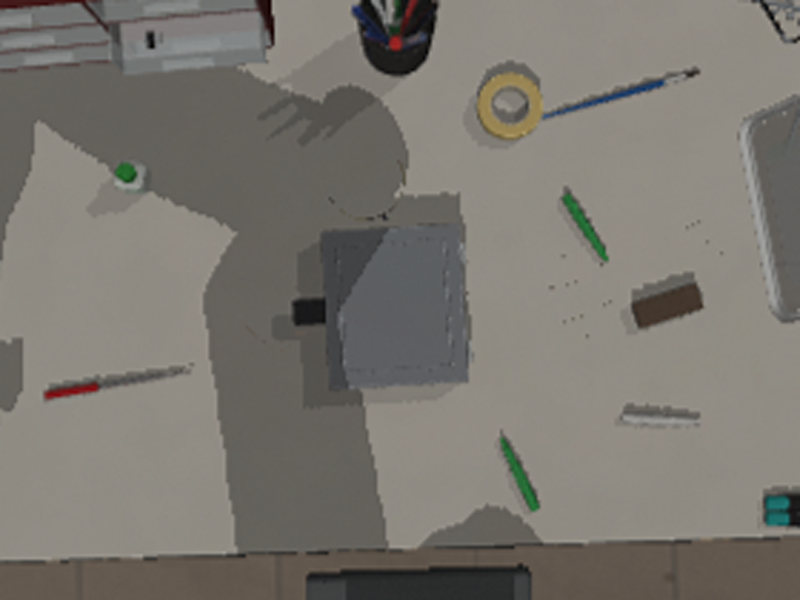

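The case lies at scene (248,206), with its black tab toward world +y. There are three pin-vice candidates: pale grey at scene (294,292) / top (340,236), green at scene (232,272), and green at scene (329,233). The pale grey one fits the description, so I'll confirm it in a crop and fit the poses.

```bash
python3 - <<'E'
from h import *
for n in ['scene','top']:
    p=cam(n); W=cloud(p)
    d=[x for x in imaging.cut_out(p,'lid')][0]
    ys,xs=np.where(d['mask']); 
    w=W[d['mask']]; w=w[(abs(w[:,2]-0.04)<0.006)]
    r=cv2.minAreaRect((w[:,:2]*1000).astype(np.float32)); print(n,'lidtop',r, np.median(w[:,2]))
    # tab: dark pixels near
    g=p['img'].max(2); X,Y,Z=W[...,0],W[...,1],W[...,2]
    m=(g<45)&(abs(X-0.57)<0.06)&(Y>0.08)&(Y<0.18)&(Z>0.012)
    w=W[m]; print('tab',m.sum(),w.min(0),w.max(0),np.median(w,0))
    # pin vice by height
    m=(Z>0.004)&(Z<0.03)&(abs(X-0.446)<0.06)&(abs(Y+0.242)<0.06)
    w=W[m]; r=cv2.minAreaRect((w[:,:2]*1000).astype(np.float32)); print('vice',m.sum(),r,np.percentile(w[:,2],[50,90,98]))
    for d in imaging.cut_out(p,'pin_vice')[:3]:
        w=W[d['mask']]; w=w[w[:,2]>0.003]; print(np.round(d['centre']),cv2.minAreaRect((w[:,:2]*1000).astype(np.float32)),p['img'][d['mask']].mean(0))
    c=proj(p,[.446,-.242,.005])[0].astype(int)
    cv2.imwrite(f'pics/v_{n}.png',cv2.resize(p['img'][c[1]-25:c[1]+25,c[0]-35:c[0]+35,::-1],(560,400),interpolation=cv2.INTER_CUBIC))
E
python3 -c "
import cv2,numpy as np
cv2.imwrite('pics/v.png',cv2.resize(np.vstack([cv2.imread('pics/v_scene.png'),cv2.imread('pics/v_top.png')]),(420,600)))"
```

```text
scene lidtop ((569.3190307617188, 42.56674575805664), (163.94764709472656, 170.95761108398438), 1.8138790130615234) 0.040700787576118266
tab 35 [0.55392402 0.1051009  0.0310805 ] [0.57554545 0.12559003 0.03786123] [0.56400891 0.11561163 0.03508163]
vice 175 ((442.9090881347656, -239.10179138183594), (100.64971160888672, 112.10171508789062), 1.5058501958847046) [0.00975987 0.01268428 0.01419809]
[331. 229.] ((648.5162353515625, -172.3453369140625), (76.60995483398438, 11.273768424987793), 31.027517318725586) [ 78.48421053 121.86315789  85.49473684]
[295. 291.] ((446.5386657714844, -243.34341430664062), (74.51123809814453, 11.836735725402832), 82.85575866699219) [164.02290076 165.24427481 164.83206107]
[233. 272.] ((393.74627685546875, -94.44320678710938), (78.90390014648438, 11.395269393920898), 25.78142738342285) [ 76.59259259 119.31111111  83.67407407]
top lidtop ((571.8154907226562, 43.06064987182617), (159.6126251220703, 170.35552978515625), 1.8052407503128052) 0.03937133205180067
tab 90 [0.55641221 0.0984792  0.02743817] [0.58150025 0.1282195  0.03902202] [0.56807999 0.11350463 0.03372284]
vice 108 ((445.2901306152344, -243.84329223632812), (108.93345642089844, 113.48868560791016), 2.133368492126465) [0.00749952 0.01180124 0.0129289 ]
[248. 197.] ((571.7464599609375, 41.990272521972656), (159.9630889892578, 177.7275848388672), 1.7395731210708618) [85.95578352 87.25397948 89.75592501]
[342. 233.] ((448.4708557128906, -244.5137939453125), (77.76841735839844, 10.443992614746094), 83.16818237304688) [128.39784946 126.79569892 123.66666667]
[294. 258.] ((392.7997131347656, -96.63938903808594), (71.45490264892578, 9.512874603271484), 25.00630760192871) [ 49.11340206 102.19587629  59.07216495]
```

View pics/v.png

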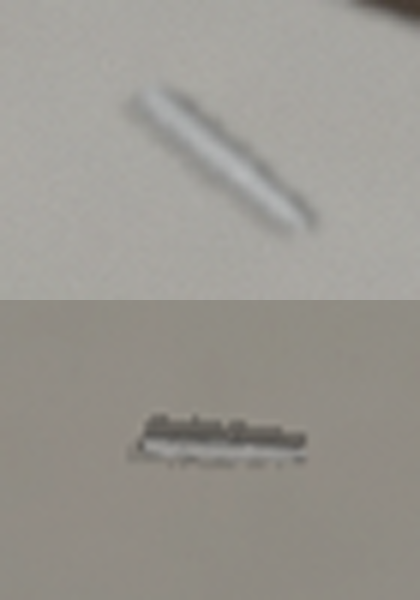

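The enlarged crop shows the pale grey slim cylinder in both views, so that's the pin vice. Next I'll refine the case pose and write a helper that plans rows.

```bash
cat >> h.py <<'E'
def Rtool(lean,jaw):
    """lean deg: body leaned to +y(front) about jaw axis; jaw: world angle deg of tool y axis"""
    a=np.radians(jaw); y=np.array([np.cos(a),np.sin(a),0]); f=np.array([-np.sin(a),np.cos(a),0]) # f ~ +y world
    l=np.radians(lean); z=-(np.cos(l)*np.array([0,0,1])+np.sin(l)*f)
    x=np.cross(y,z); return np.stack([x,y,z],1)
def rows(pts,s=None,jaw=-1,maxd=0.05,maxa=9):
    """pts: list of (pos,Rmat); print rows from current measured pose (or s=(p,R))"""
    if s is None:
        e=env.get_state(); q=e['orientation']; s=(np.array(e['tcp_pos']),R.from_quat([q[1],q[2],q[3],q[0]]).as_matrix())
    p,Rm=s; out=[]
    for P,Q in pts:
        rv=R.from_matrix(Rm.T@Q).as_rotvec(degrees=True)
        n=max(1,int(np.ceil(max(np.linalg.norm(np.array(P)-p)/maxd,np.linalg.norm(rv)/maxa))))
        for i in range(1,n+1):
            tgtp=p+(np.array(P)-p)/n
            # remaining even split
            pass
        p0,R0=p.copy(),Rm.copy()
        for i in range(1,n+1):
            tp=p0+(np.array(P)-p0)*i/n; tR=R0@R.from_rotvec(rv*i/n,degrees=True).as_matrix()
            d=np.round(Rm.T@(tp-p),4); a=np.round(R.from_matrix(Rm.T@tR).as_rotvec(degrees=True),1)
            out.append([jaw,*d.tolist(),*a.tolist()])
            p=p+Rm@d; Rm=Rm@R.from_rotvec(a,degrees=True).as_matrix()
        print('--',n)
        for r in out[-n:]: print(','.join('%g'%v for v in r)+',')
E
python3 - <<'E'
from h import *
for n in ['scene','top']:
    p=cam(n); W=cloud(p)
    X,Y,Z=W[...,0],W[...,1],W[...,2]
    # along rotated axes
    a=np.radians(1.8); c=np.array([.57,.025]); ex=np.array([np.cos(a),np.sin(a)]); ey=np.array([-np.sin(a),np.cos(a)])
    U=(W[...,:2]-c)@ex; V=(W[...,:2]-c)@ey
    m=(Z>.034)&(Z<.046)&(abs(U)<.1)&(abs(V)<.12)
    for lo,hi in [(-.06,-.03),(-.02,.0),(.03,.06)]:
        mm=m&(U>lo)&(U<hi); print(n,'V range at U',lo,np.round(np.percentile(V[mm],[0,1,99,100]),4))
    for lo,hi in [(-.06,-.03),(-.02,.02),(.03,.06),(.08,.12)]:
        mm=m&(V>lo)&(V<hi); print(n,'U range at V',lo,np.round(np.percentile(U[mm],[0,1,99,100]),4) if mm.any() else 0)
E
```

```text
scene V range at U -0.06 [-0.0669 -0.0666  0.0723  0.0743]
scene V range at U -0.02 [-0.0668 -0.0662  0.1001  0.1034]
scene V range at U 0.03 [-0.0676 -0.0657  0.0716  0.0768]
scene U range at V -0.06 [-0.0817 -0.0797  0.0791  0.0831]
scene U range at V -0.02 [-0.0811 -0.0798  0.0784  0.0813]
scene U range at V 0.03 [-0.0803 -0.0796  0.0793  0.0811]
scene U range at V 0.08 [-0.0133 -0.0132  0.0119  0.0124]
top V range at U -0.06 [-0.0669 -0.0649  0.0705  0.0729]
top V range at U -0.02 [-0.0671 -0.0656  0.0973  0.1001]
top V range at U 0.03 [-0.0682 -0.0651  0.0713  0.0721]
top U range at V -0.06 [-0.0776 -0.0765  0.0797  0.0823]
top U range at V -0.02 [-0.0776 -0.076   0.0803  0.0821]
top U range at V 0.03 [-0.0776 -0.0766  0.081   0.0824]
top U range at V 0.08 [-0.0107 -0.0102  0.014   0.0144]
```

```bash
cat >> h.py <<'E'
A=np.radians(1.8); F=np.array([-np.sin(A),np.cos(A),0]); YC=np.array([np.cos(A),np.sin(A),0]); C=np.array([.571,.0275,0])
def case(x,y,z): return C-F*x+YC*y+np.array([0,0,z])
def lidpt(th,r=.161,h=.006):
    # r in front of hinge, h above, opened th
    return case(.070-(r*np.cos(th)-h*np.sin(th)),0,.024+r*np.sin(th)+h*np.cos(th))
E
python3 - <<'E'
from h import *
Q=Rtool(40,1.8); g=lidpt(0,.163); print(g)
rows([(g-Q[:,2]*.09,Q),(g,Q)],jaw=-.4)
E
```

```text
[0.5680788  0.12045411 0.03      ]
-- 10
-0.4,-0.0437,-0.0174,0.0143,2.2,-3.6,6,
-0.4,-0.0443,-0.0121,0.0177,2.2,-3.6,6.1,
-0.4,-0.044,-0.0066,0.0208,2.2,-3.5,6,
-0.4,-0.0432,-0.0013,0.0237,2.2,-3.6,6.1,
-0.4,-0.0413,0.0042,0.0262,2.2,-3.6,6,
-0.4,-0.039,0.0095,0.0285,2.2,-3.6,6.1,
-0.4,-0.0358,0.0146,0.0304,2.2,-3.6,6,
-0.4,-0.0321,0.0193,0.0318,2.2,-3.5,6,
-0.4,-0.0278,0.0238,0.0329,2.2,-3.6,6.1,
-0.4,-0.023,0.0277,0.0335,2.2,-3.6,6,
-- 2
-0.4,-0,-0,0.045,-0,-0,0,
-0.4,-0,-0,0.045,-0,-0,0,
```

Call:
move_arm(
  deltas=[-0.4,-0.0437,-0.0174,0.0143,2.2,-3.6,6,-0.4,-0.0443,-0.0121,0.0177,2.2,-3.6,6.1,-0.4,-0.044,-0.0066,0.0208,2.2,-3.5,6,-0.4,-0.0432,-0.0013,0.0237,2.2,-3.6,6.1,-0.4,-0.0413,0.0042,0.0262,2.2,-3.6,6,-0.4,-0.039,0.0095,0.0285,2.2,-3.6,6.1,-0.4,-0.0358,0.0146,0.0304,2.2,-3.6,6,-0.4,-0.0321,0.0193,0.0318,2.2,-3.5,6,-0.4,-0.0278,0.0238,0.0329,2.2,-3.6,6.1,-0.4,-0.023,0.0277,0.0335,2.2,-3.6,6],
  squeeze=40,
)

```text
clock: 2.55
tcp_pos: [0.5674, 0.1775, 0.0985]
orientation: [0.246, 0.655, 0.674, -0.238]
wrist_force: [0.4, 0.9, 0.4]
finger_gap: 0.0596
```

```bash
python3 - <<'E'
from h import *
st()
p=cam('wrist','w1.png'); p=cam('scene','s1.png')
Q=Rtool(40,1.8); g=lidpt(0,.163); print(g-Q[:,2]*.09)
rows([(g,Q)],jaw=-.4)
E
```

```text
t 2.55 p [0.5674 0.1775 0.0985] q [ 0.2463  0.6549  0.6736 -0.2383] F [0.4 0.9 0.4] gap 0.05964672498227346 j [ 0.455  0.705  0.132  1.331 -0.627  2.106]
[0.56626166 0.17827645 0.098944  ]
-- 2
-0.4,0.0002,-0.0004,0.0424,-0.2,0.1,-0.1,
-0.4,0.0002,-0.0006,0.0425,-0.2,0.1,-0,
```

View pics/w1.png

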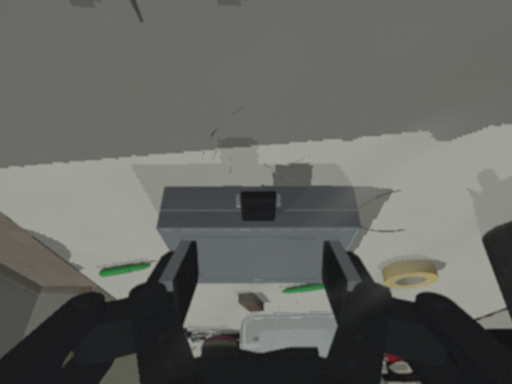

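View pics/s1.png

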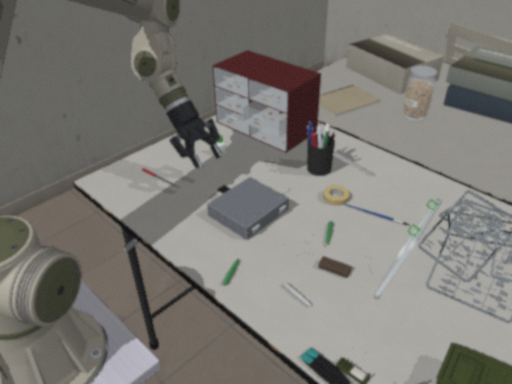

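The wrist view shows the tab at (258,206), centred between the fingers. I'll advance and grip it.

Call:
move_arm(
  deltas=[-0.4,0,0,0.042,0,0,0,-0.4,0,0,0.042,0,0,0,-0.4,0,0,0,0,0,0,1,0,0,0,0,0,0,1,0,0,0,0,0,0,1,0,0,0,0,0,0,1,0,0,0,0,0,0,1,0,0,0,0,0,0],
  squeeze=40,
)

```text
clock: 3.65
tcp_pos: [0.5677, 0.126, 0.0362]
orientation: [0.245, 0.653, 0.676, -0.237]
wrist_force: [-4.7, 3.3, 4.4]
finger_gap: 0.0247
```

```bash
python3 - <<'E'
from h import *
s=st()
q=s['orientation'];Rm=R.from_quat([q[1],q[2],q[3],q[0]]).as_matrix(); p=np.array(s['tcp_pos'])
# rotate rigidly about hinge
H=case(.07,0,.024); ax=-YC  # case +y = ? x_case=-F, z up -> y_case = z x x
yc=np.cross([0,0,1],-F); print('yc',yc,YC)
pts=[]
for th in np.arange(5,61,5):
    Rr=R.from_rotvec(yc*np.radians(th)).as_matrix(); pts.append((H+Rr@(p-H),Rr@Rm))
rows(pts,jaw=1); print(pts[-1][0])
E
```

```text
t 3.65 p [0.5677 0.126  0.0362] q [ 0.2454  0.6532  0.6758 -0.2374] F [-4.7  3.3  4.4] gap 0.024678528235835457 j [ 0.382  0.705 -0.036  1.109 -0.648  2.012]
yc [ 0.99950656  0.03141076 -0.        ] [0.99950656 0.03141076 0.        ]
-- 1
1,-0.0107,-0,-0.0101,-0,5,0,
-- 1
1,-0.0107,-0,-0.0102,-0,5,0,
-- 1
1,-0.0107,-0,-0.0101,-0,5,0,
-- 1
1,-0.0107,-0,-0.0101,-0,5,0,
-- 1
1,-0.0107,-0.0001,-0.0102,-0.1,5,0,
-- 1
1,-0.0108,0,-0.0101,0,5,0,
-- 1
1,-0.0107,0,-0.0101,0,5,0,
-- 1
1,-0.0107,0,-0.0102,0,5,0.1,
-- 1
1,-0.0107,0,-0.0101,0,5,-0,
-- 1
1,-0.0107,0,-0.0101,-0,5,-0,
-- 1
1,-0.0107,0,-0.0101,-0,5,-0,
-- 1
1,-0.0107,0,-0.0102,-0,5,-0,
[0.57069119 0.031154   0.17608554]
```

Call:
move_arm(
  deltas=[1,-0.0054,0,-0.005,0,2.5,0,1,-0.0054,0,-0.005,0,2.5,0,1,-0.0107,0,-0.0101,0,5,0,1,-0.0107,0,-0.0101,0,5,0,1,-0.0107,0,-0.0101,0,5,0,1,-0.0107,0,-0.0101,0,5,0,1,0,0,0,0,0,0],
)

```text
clock: 4.53
tcp_pos: [0.5684, 0.1041, 0.1079]
orientation: [0.092, 0.69, 0.712, -0.087]
wrist_force: [-4.5, 9.1, 6.4]
finger_gap: 0.0242
```

```bash
cat >> h.py <<'E'
P0=np.array([0.5677,.126,.0362]); 
def lidangle(n='scene',save=None):
    p=cam(n,save); W=cloud(p); rel=W-C
    xs=rel@(-F); ys=rel@YC; z=W[...,2]
    best=[]
    for d in imaging.cut_out(p,'lid')[:2]:
        m=d['mask']&(abs(ys)<.07)
        # top surface of lid: 16 mm above hinge plane
        w=np.stack([xs[m]-.07,z[m]-.024],1); w=w[~np.isnan(w[:,0])]
        # candidates: angle such that most points satisfy  height above plane = 16mm
        ths=np.radians(np.arange(-5,70,.25)); 
        sc=[((abs(w@np.array([np.sin(t),np.cos(t)])-.016)<.002)&(w@np.array([-np.cos(t),np.sin(t)])>.01)).sum() for t in ths]
        best.append((round(d['confidence'],2),np.degrees(ths[int(np.argmax(sc))]),max(sc),len(w)))
    return best
def angfrompose():
    s=env.get_state(); H=case(.07,0,.024); f=lambda p:np.arctan2(p[2]-H[2],(np.array(p)-H)@F)
    return np.degrees(f(s['tcp_pos'])-f(P0))
E
python3 - <<'E'
from h import *
st(); print(angfrompose(), lidangle('scene','s2.png'), lidangle('top','t2.png'))
E
```

```text
t 4.525 p [0.5684 0.1041 0.1079] q [ 0.0919  0.6903  0.7123 -0.0873] F [-4.5  9.1  6.4] gap 0.02424675596390897 j [ 0.168  0.433 -0.141  1.03  -0.252  1.711]
25.646453594482235 [(0.95, np.float64(25.5), np.int64(1668), 2604), (0.45, np.float64(25.5), np.int64(1670), 3083)] [(0.64, np.float64(24.75), np.int64(1436), 2425)]
```

View pics/s2.png

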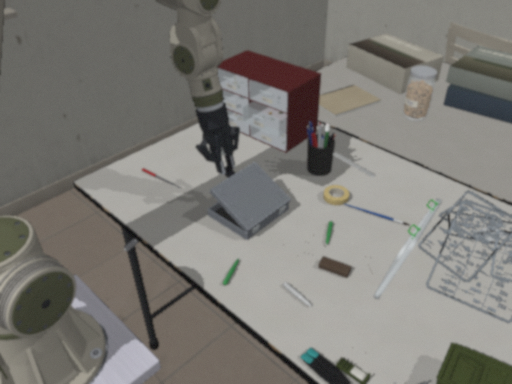

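The lid is opening in the grip, at about 25.5° so far. I'll continue to the stop.

Call:
move_arm(
  deltas=[1,-0.0107,0,-0.0101,0,5,0,1,-0.0107,0,-0.0101,0,5,0,1,-0.0107,0,-0.0101,0,5,0,1,-0.0107,0,-0.0101,0,5,0,1,-0.0107,0,-0.0101,0,5,0,1,-0.0054,0,-0.0051,0,2.5,0,1,-0.0054,0,-0.0051,0,2.5,0,1,0,0,0,0,0,0],
)

```text
clock: 5.72
tcp_pos: [0.5704, 0.0425, 0.1701]
orientation: [-0.094, 0.69, 0.712, 0.093]
wrist_force: [-4.2, 4.6, 8.6]
finger_gap: 0.0243
```

```bash
python3 - <<'E'
from h import *
st(); print(angfrompose(), lidangle('scene','s3.png'), lidangle('top','t3.png'))
E
```

```text
t 5.725 p [0.5704 0.0425 0.1701] q [-0.0944  0.6897  0.7119  0.0934] F [-4.2  4.6  8.6] gap 0.02433357023044195 j [-0.199  0.361 -0.091  1.178  0.26   1.333]
55.67290200780607 [(0.74, np.float64(54.75000000000001), np.int64(1707), 2666), (0.52, np.float64(54.75000000000001), np.int64(1708), 3343)] [(0.4, np.float64(51.0), np.int64(5), 7)]
```

View pics/s3.png

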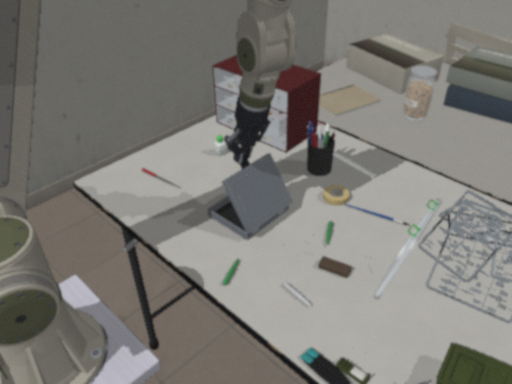

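Call:
move_arm(
  deltas=[1,-0.0027,0,-0.0025,0,1.2,0,1,-0.0027,0,-0.0025,0,1.2,0,1,-0.002,0,-0.002,0,1,0,1,0,0,0,0,0,0],
)

```text
clock: 6.42
tcp_pos: [0.5704, 0.0375, 0.1727]
orientation: [-0.118, 0.685, 0.709, 0.115]
wrist_force: [2.7, 18.9, -4.2]
finger_gap: 0.0242
```

```bash
python3 - <<'E'
from h import *
st(); print(angfrompose(), lidangle('scene'))
E
```

```text
t 6.425 p [0.5704 0.0375 0.1727] q [-0.1183  0.6852  0.7094  0.1154] F [ 2.7 18.9 -4.2] gap 0.024238629940071924 j [-0.238  0.377 -0.077  1.208  0.32   1.283]
57.56686785195397 [(0.93, np.float64(56.5), np.int64(1780), 2689), (0.33, np.float64(56.5), np.int64(1781), 3347)]
```

Call:
move_arm(
  deltas=[1,-0.002,0,-0.0018,0,0.8,0,1,0,0,0,0,0,0,1,0,0,0,0,0,0],
)

```text
clock: 6.9
tcp_pos: [0.5704, 0.0372, 0.1728]
orientation: [-0.125, 0.684, 0.709, 0.121]
wrist_force: [6.5, 26.7, -12.1]
finger_gap: 0.0245
```

```bash
python3 - <<'E'
from h import *
st(); print(angfrompose(), lidangle('scene'))
E
```

```text
t 6.9 p [0.5704 0.0372 0.1728] q [-0.1245  0.6835  0.709   0.1209] F [  6.5  26.7 -12.1] gap 0.02449746604101145 j [-0.246  0.382 -0.073  1.216  0.335  1.271]
57.68896831883296 [(0.9, np.float64(56.5), np.int64(1769), 2754)]
```

The lid is at its stop: the force rose and the angle no longer changed. I'll release and back off.

Call:
move_arm(
  deltas=[-0.3,0,0,0,0,0,0,-0.3,0,0,0,0,0,0,-0.3,0,0,0,0,0,0,-0.3,0,0,-0.02,0,0,0,-0.3,0,0,-0.035,0,0,0,-0.3,0,0,-0.035,0,0,0],
)

```text
clock: 7.75
tcp_pos: [0.5719, -0.0001, 0.2589]
orientation: [-0.12, 0.686, 0.708, 0.116]
wrist_force: [0.7, -0.4, 0.0]
finger_gap: 0.0551
```

```bash
python3 - <<'E'
from h import *
st(); print(lidangle('scene','s4.png'))
p=cam('scene');W=cloud(p)
for d in imaging.cut_out(p,'pin_vice')[:3]:
    w=W[d['mask']]; w=w[w[:,2]>0.003]; print(np.round(d['centre']),cv2.minAreaRect((w[:,:2]*1000).astype(np.float32)),p['img'][d['mask']].mean(0))
# vice grasp
v=np.array([.4475,-.244]); 
jaw=83-90; Q=Rtool(30,jaw)
g=np.array([v[0],v[1]-.002,.018])
rows([(g-Q[:,2]*.12,Q),(g-Q[:,2]*.03,Q),(g,Q)],jaw=-.3)
E
```

```text
t 7.75 p [ 5.719e-01 -1.000e-04  2.589e-01] q [-0.1196  0.6863  0.708   0.1162] F [ 0.7 -0.4  0. ] gap 0.055139101475081484 j [-0.302  0.359  0.111  1.435  0.316  1.22 ]
[(0.87, np.float64(56.25), np.int64(1726), 2744)]
[298. 295.] ((444.8504638671875, -244.45425415039062), (67.78045654296875, 9.471638679504395), 87.0223388671875) [170.62616822 171.95327103 171.6728972 ]
-- 6
-0.3,-0.0362,-0.0206,0.0114,0.2,-8.2,1.5,
-0.3,-0.0347,-0.0196,0.0166,0.1,-8.2,1.5,
-0.3,-0.0325,-0.0187,0.0215,0.2,-8.1,1.5,
-0.3,-0.0296,-0.0178,0.0259,0.1,-8.2,1.5,
-0.3,-0.0261,-0.017,0.03,0.2,-8.2,1.5,
-0.3,-0.022,-0.0163,0.0334,0.1,-8.2,1.5,
-- 2
-0.3,0,-0,0.045,0,0,-0,
-0.3,0.0001,-0,0.045,0,0,-0,
-- 1
-0.3,-0,-0.0001,0.03,0,0,-0,
```

View pics/s4.png

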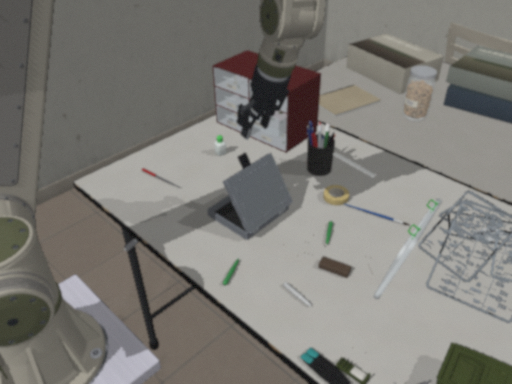

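The lid stays at its stop. Next I'll go to the pin vice, leaning 30°.

Call:
move_arm(
  deltas=[-0.3,-0.0362,-0.0206,0.0114,0.2,-8.2,1.5,-0.3,-0.0347,-0.0196,0.0166,0.1,-8.2,1.5,-0.3,-0.0325,-0.0187,0.0215,0.2,-8.1,1.5,-0.3,-0.0296,-0.0178,0.0259,0.1,-8.2,1.5,-0.3,-0.0261,-0.017,0.03,0.2,-8.2,1.5,-0.3,-0.022,-0.0163,0.0334,0.1,-8.2,1.5,-0.3,0,0,0,0,0,0],
)

```text
clock: 8.82
tcp_pos: [0.4495, -0.1838, 0.1174]
orientation: [0.167, 0.722, 0.642, -0.196]
wrist_force: [0.3, 0.6, 0.4]
finger_gap: 0.0557
```

```bash
python3 - <<'E'
from h import *
st(); 
p=cam('wrist','w5.png');W=cloud(p)
for d in imaging.cut_out(p,'pin_vice')[:3]:
    w=W[d['mask']]; w=w[w[:,2]>0.003]; r=cv2.minAreaRect((w[:,:2]*1000).astype(np.float32));print(np.round(d['centre']),r,p['img'][d['mask']].mean(0), np.percentile(w[:,2],[50,95]))
E
```

```text
t 8.825 p [ 0.4495 -0.1838  0.1174] q [ 0.1669  0.7222  0.6419 -0.196 ] F [0.3 0.6 0.4] gap 0.05573131455779009 j [-0.258  0.218 -0.51   0.774 -0.517  1.412]
[270. 173.] ((446.67376708984375, -246.0703125), (82.09298706054688, 10.716328620910645), 84.75970458984375) [119.63943355 122.23747277 119.51633987] [0.01015168 0.01169052]
[108.  17.] ((377.54541015625, -104.88166809082031), (42.906558990478516, 11.205290794372559), 24.120969772338867) [45.25280112 94.32843137 55.44887955] [0.01042286 0.0120101 ]
```

View pics/w5.png

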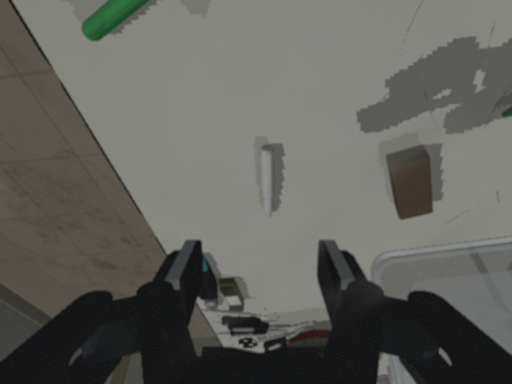

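The wrist view shows the pale vice at (267,180), ahead of the jaws; the brown block at (410,182) is clear of them. Measured pose: centre (0.4467, -0.246), angle 84.8°, length 82 mm.

```bash
python3 - <<'E'
from h import *
Q=Rtool(30,-5); g=np.array([.4467,-.2475,.018])
rows([(g-Q[:,2]*.03,Q),(g,Q)],jaw=-.3,maxd=.025)
E
```

```text
-- 4
-0.3,-0.0008,-0.0002,0.0227,-0.3,-0,-0.4,
-0.3,-0.0008,-0.0003,0.0228,-0.2,-0.1,-0.4,
-0.3,-0.0007,-0.0003,0.0227,-0.3,-0,-0.4,
-0.3,-0.0007,-0.0005,0.0227,-0.2,-0.1,-0.4,
-- 2
-0.3,-0,-0,0.015,-0,0,-0,
-0.3,-0,-0,0.015,-0,0,-0,
```

Call:
move_arm(
  deltas=[-0.3,-0.0008,-0.0003,0.0227,-0.3,0,-0.4,-0.3,-0.0008,-0.0003,0.0228,-0.2,-0.1,-0.4,-0.3,-0.0007,-0.0003,0.0227,-0.3,0,-0.4,-0.3,-0.0007,-0.0005,0.0227,-0.2,-0.1,-0.4,-0.3,0,0,0.015,0,0,0,-0.3,0,0,0.01,0,0,0,-0.3,0,0,0,0,0,0],
)

```text
clock: 9.8
tcp_pos: [0.4475, -0.2463, 0.0229]
orientation: [0.176, 0.712, 0.652, -0.192]
wrist_force: [-0.2, 1.1, 0.5]
finger_gap: 0.0557
```

```bash
python3 - <<'E'
from h import *
st(); cam('wrist','w6.png')
Q=Rtool(30,-5); g=np.array([.4467,-.2475,.018])
rows([(g,Q)],jaw=-.3,maxd=.025)
E
```

```text
t 9.8 p [ 0.4475 -0.2463  0.0229] q [ 0.1761  0.7123  0.6518 -0.1916] F [-0.2  1.1  0.5] gap 0.055660033946218254 j [-0.388  0.333 -0.657  0.41  -0.501  1.228]
-- 1
-0.3,0.0013,-0.0006,0.0052,0,0.2,-0.1,
```

View pics/w6.png

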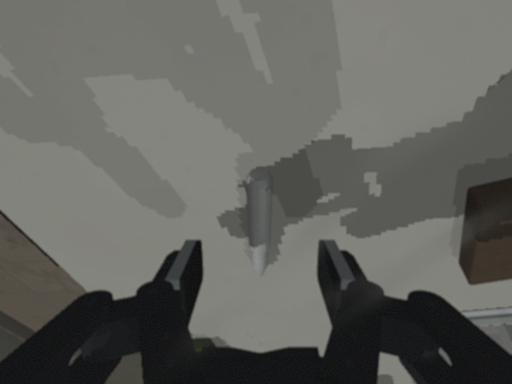

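Vice is centred between the jaws at column 259, nose toward -y. Lower the last 5 mm and close.

Call:
move_arm(
  deltas=[-0.3,0.0012,-0.0005,0.005,0,0,0,-0.3,0,0,0,0,0,0,1,0,0,0,0,0,0,1,0,0,0,0,0,0,1,0,0,0,0,0,0,1,0,0,0,0,0,0,1,0,0,0,0,0,0,1,0,0,0,0,0,0],
  squeeze=35,
)

```text
clock: 10.85
tcp_pos: [0.4459, -0.2473, 0.0177]
orientation: [0.176, 0.712, 0.652, -0.192]
wrist_force: [-0.3, 1.3, 2.0]
finger_gap: 0.0084
```

```bash
python3 - <<'E'
from h import *
st(); cam('wrist','w7.png'); cam('scene','s7.png')
E
```

```text
t 10.85 p [ 0.4459 -0.2473  0.0177] q [ 0.1759  0.7121  0.652  -0.1921] F [-0.3  1.3  2. ] gap 0.008390474460214334 j [-0.391  0.34  -0.666  0.394 -0.501  1.224]
```

View pics/w7.png

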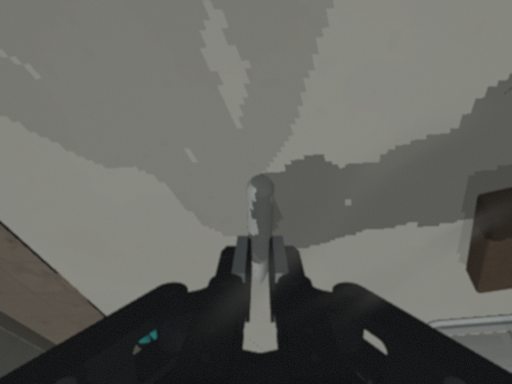

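Call:
move_arm(
  deltas=[1,0.005,0,-0.0087,0,0,0,1,0.005,0,-0.0087,0,0,0,1,0.01,0,-0.0173,0,0,0,1,0,0,0,0,0,0],
  squeeze=45,
)

```text
clock: 11.45
tcp_pos: [0.4497, -0.2117, 0.0383]
orientation: [0.176, 0.711, 0.653, -0.192]
wrist_force: [-0.2, -0.1, -0.8]
finger_gap: 0.0077
```

```bash
python3 - <<'E'
from h import *
st(); p=cam('wrist','w8.png'); p=cam('scene','s8.png')
cv2.imwrite('pics/s8c.png',cv2.resize(p['img'][190:340,200:400,::-1],(800,600),interpolation=cv2.INTER_CUBIC))
for n in ['scene','wrist']:
  p=cam(n);W=cloud(p)
  for d in imaging.cut_out(p,'pin_vice')[:3]:
    w=W[d['mask']];w=w[~np.isnan(w[:,0])]; i=w[:,1].argsort(); k=len(i)//8
    print(n,d['confidence'],np.round(d['centre']),p['img'][d['mask']].mean(0), 'ends',np.median(w[i[:k]],0),np.median(w[i[-k:]],0))
E
```

```text
t 11.45 p [ 0.4497 -0.2117  0.0383] q [ 0.1764  0.7115  0.6526 -0.1918] F [-0.2 -0.1 -0.8] gap 0.007690234517646531 j [-0.316  0.308 -0.639  0.491 -0.512  1.307]
scene 0.69 [232. 272.] [ 76.68656716 115.87313433  83.29850746] ends [ 0.36494459 -0.1113779   0.00819482] [ 0.41649297 -0.08303681  0.00815647]
scene 0.61 [328. 231.] [63.60416667 95.19791667 68.9375    ] ends [ 0.62362027 -0.18892884  0.00935616] [ 0.67437192 -0.15432285  0.00935223]
wrist 0.89 [261. 219.] [91.17012815 93.18471056 91.20415378] ends [ 0.44658415 -0.23475332  0.02913217] [ 0.4519816  -0.17198586  0.02641736]
wrist 0.57 [460. 244.] [62.32384413 56.14657783 48.96648496] ends [ 0.56772799 -0.28195183  0.01631464] [ 0.56262629 -0.2211043   0.00977945]
wrist 0.5 [6. 2.] [26.0990991  52.26126126 31.3963964 ] ends [ 0.37911779 -0.11001997  0.00670455] [ 0.38279079 -0.10709232  0.00995237]
```

View pics/s8c.png

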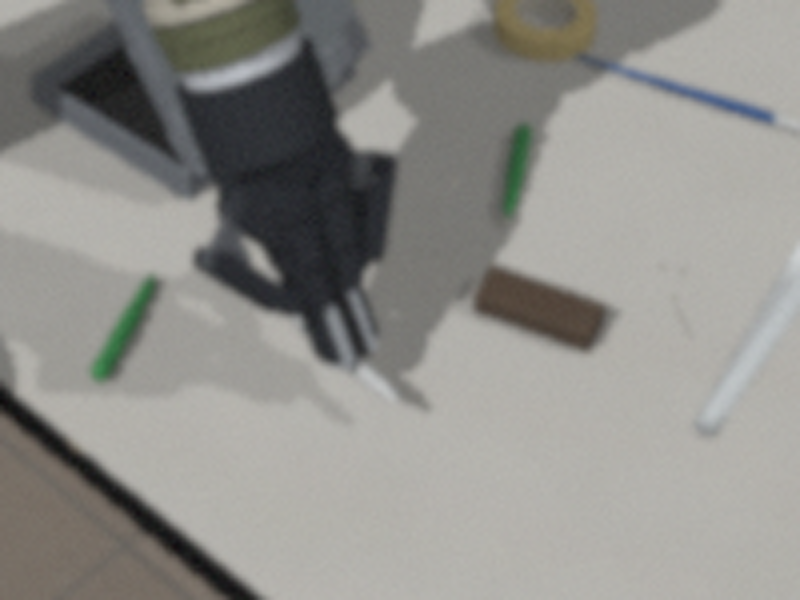

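```bash
python3 - <<'E'
from h import *
st(); p=cam('wrist');W=cloud(p)
cv2.imwrite('pics/w8c.png',cv2.resize(p['img'][120:384,130:390,::-1],(590,600),interpolation=cv2.INTER_CUBIC))
d=imaging.cut_out(p,'pin_vice')[0]
w=W[d['mask']];w=w[~np.isnan(w[:,0])]
for lo in np.arange(-.26,-.15,.01):
    m=(w[:,1]>lo)&(w[:,1]<lo+.01)
    if m.sum()>3: print(round(lo,3),m.sum(),np.round(np.percentile(w[m,2],[50,90,97]),4),np.round(np.median(w[m,0]),4))
print(w[:,1].min(),w[:,1].max())
E
```

```text
t 11.75 p [ 0.4486 -0.2129  0.0373] q [ 0.1756  0.7122  0.6519 -0.1924] F [-0.3  0.2 -0.5] gap 0.008016139898986575 j [-0.319  0.309 -0.64   0.49  -0.512  1.306]
-0.26 8 [0.0276 0.0278 0.028 ] 0.445
-0.25 64 [0.0286 0.0296 0.0298] 0.4454
-0.24 146 [0.0292 0.03   0.0302] 0.4465
-0.23 125 [0.0296 0.0307 0.0309] 0.4473
-0.22 188 [0.0304 0.0312 0.035 ] 0.448
-0.21 273 [0.0303 0.0311 0.0314] 0.4491
-0.2 339 [0.0301 0.031  0.0313] 0.4499
-0.19 397 [0.0302 0.031  0.0313] 0.451
-0.18 698 [0.0287 0.0307 0.0312] 0.4518
-0.3032488099154171 -0.17088020016208294
```

View pics/w8c.png

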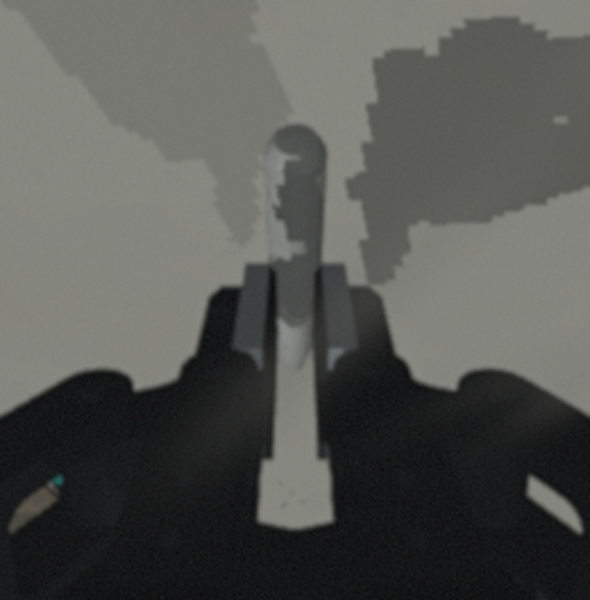

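The vice is held firmly and level: its top is at z≈0.031 all along. I'll route it round the -x side of the case to the front, rising first.

```bash
cat >> h.py <<'E'
T=case(-.015,0,.0232); T[1]-=.001
QT=Rtool(30,1.8)
E
python3 - <<'E'
from h import *
print(T)
Q0=Rtool(30,-5)
rows([(np.array([.43,-.17,.10]),Q0),(np.array([.43,.09,.15]),QT),(T-QT[:,2]*.11,QT),(T-QT[:,2]*.05,QT)],jaw=1,maxd=.045)
E
```

```text
[0.57052884 0.0414926  0.0232    ]
-- 2
1,0.002,-0.0112,-0.0374,-0,0.1,-0,
1,0.0021,-0.0112,-0.0374,-0.1,0.1,-0.1,
-- 6
1,0.0332,-0.0037,-0.0288,-0.6,-0,-1,
1,0.0333,-0.0029,-0.0288,-0.5,-0,-0.9,
1,0.0333,-0.0021,-0.0289,-0.6,-0,-1,
1,0.0334,-0.0011,-0.0289,-0.5,-0,-1,
1,0.0333,-0.0004,-0.0289,-0.6,-0,-1,
1,0.0334,0.0005,-0.0289,-0.6,-0,-0.9,
-- 4
1,0.0044,0.0347,0.0066,0,-0,-0,
1,0.0044,0.0348,0.0066,0,-0,-0,
1,0.0044,0.0347,0.0066,0,-0,-0,
1,0.0045,0.0347,0.0066,0,-0,-0,
-- 2
1,-0,-0,0.03,0,-0,-0,
1,-0,-0,0.03,0,-0,-0,
```

Call:
move_arm(
  deltas=[1,0.002,-0.0112,-0.0374,0,0,0,1,0.0021,-0.0112,-0.0374,0,0,0,1,0.0332,-0.0037,-0.0288,-0.6,0,-1,1,0.0333,-0.0029,-0.0288,-0.5,0,-0.9,1,0.0333,-0.0021,-0.0289,-0.6,0,-1,1,0.0334,-0.0011,-0.0289,-0.5,0,-1,1,0.0333,-0.0004,-0.0289,-0.6,0,-1,1,0.0334,0.0005,-0.0289,-0.6,0,-0.9],
)

```text
clock: 12.85
tcp_pos: [0.4307, 0.0917, 0.1495]
orientation: [0.187, 0.673, 0.693, -0.181]
wrist_force: [0.6, 0.1, -0.1]
finger_gap: 0.0074
```

```bash
python3 - <<'E'
from h import *
st()
rows([(T-QT[:,2]*.11,QT),(T-QT[:,2]*.05,QT)],jaw=1,maxd=.045)
E
```

```text
t 12.85 p [0.4307 0.0917 0.1495] q [ 0.1871  0.6726  0.6926 -0.1813] F [ 0.6  0.1 -0.1] gap 0.007415037293083879 j [ 0.343  0.276 -0.349  1.123 -0.499  1.93 ]
-- 4
1,0.0041,0.0345,0.0066,-0,0,-0,
1,0.004,0.0346,0.0067,-0,0.1,-0.1,
1,0.004,0.0345,0.0066,-0,0,0,
1,0.004,0.0345,0.0067,-0,0.1,-0,
-- 2
1,-0,0,0.03,-0,-0,-0,
1,-0,0.0001,0.03,-0,-0,-0,
```

Call:
move_arm(
  deltas=[1,0.0041,0.0345,0.0066,0,0,0,1,0.004,0.0346,0.0067,0,0,0,1,0.004,0.0345,0.0066,0,0,0,1,0.004,0.0345,0.0067,0,0,0,1,0,0,0,0,0,0],
)

```text
clock: 13.48
tcp_pos: [0.5704, 0.0946, 0.1168]
orientation: [0.187, 0.673, 0.692, -0.182]
wrist_force: [-0.6, -0.2, -0.2]
finger_gap: 0.0073
```

```bash
python3 - <<'E'
from h import *
st(); print(lidangle('scene','s9.png')); cam('wrist','w9.png')
rows([(T-QT[:,2]*.05,QT),(T-QT[:,2]*.012,QT),(T,QT)],jaw=1,maxd=.03)
E
```

```text
t 13.475 p [0.5704 0.0946 0.1168] q [ 0.1868  0.6732  0.6921 -0.1816] F [-0.6 -0.2 -0.2] gap 0.007284508080008485 j [ 0.27   0.517 -0.063  1.129 -0.51   1.85 ]
[(0.6, np.float64(56.25), np.int64(1759), 2775)]
-- 2
1,0.0007,0.0006,0.0294,-0.1,0.1,-0,
1,0.0006,0.0005,0.0294,-0,0.1,-0.1,
-- 2
1,0,0,0.019,-0,0,0,
1,0,0.0001,0.019,-0,0,0,
-- 1
1,0,-0,0.012,-0,0,0,
```

View pics/s9.png

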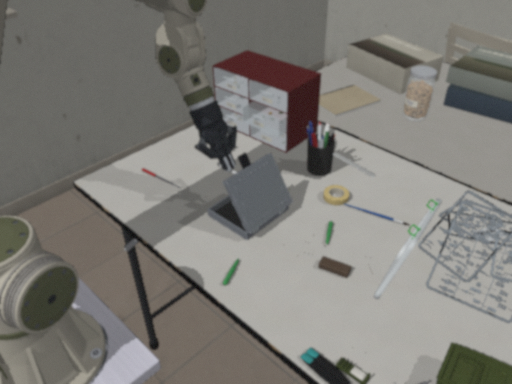

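View pics/w9.png

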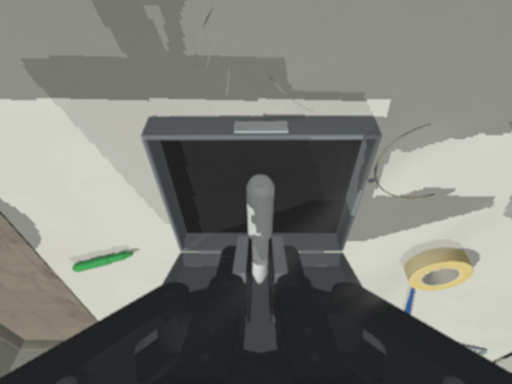

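The vice (260,230) lines up with the case interior and the lid is unchanged. I'll lower it.

Call:
move_arm(
  deltas=[1,0.0006,0.0005,0.0294,0,0,0,1,0.0006,0.0005,0.0294,0,0,0,1,0,0,0.019,0,0,0,1,0,0,0.019,0,0,0,1,0,0,0.004,0,0,0,1,0,0,0,0,0,0],
)

```text
clock: 14.38
tcp_pos: [0.5708, 0.0456, 0.0311]
orientation: [0.187, 0.673, 0.693, -0.181]
wrist_force: [-0.1, -0.7, 0.3]
finger_gap: 0.0076
```

```bash
python3 - <<'E'
from h import *
st(); p=cam('wrist','w10.png');W=cloud(p)
for d in imaging.cut_out(p,'pin_vice')[:1]:
    w=W[d['mask']];w=w[~np.isnan(w[:,0])]
    for lo in np.arange(0,.1,.01):
        m=(w[:,1]>lo)&(w[:,1]<lo+.01)
        if m.sum()>3: print(round(lo,3),m.sum(),np.round(np.percentile(w[m,2],[50,90]),4))
rows([(T,QT)],jaw=1,maxd=.03)
E
```

```text
t 14.375 p [0.5708 0.0456 0.0311] q [ 0.1869  0.6726  0.6926 -0.1814] F [-0.1 -0.7  0.3] gap 0.007550780646345598 j [ 0.191  0.563 -0.223  0.877 -0.519  1.757]
-- 1
1,0.0003,-0.0012,0.0094,0,0.2,-0.1,
```

View pics/w10.png

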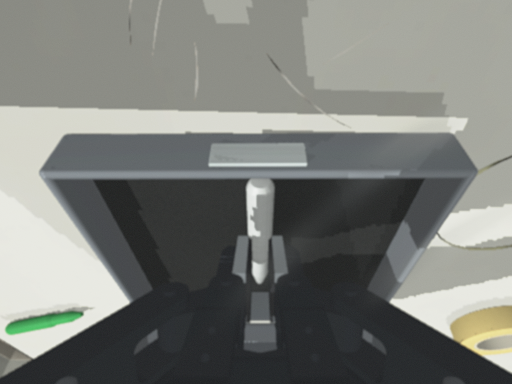

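Call:
move_arm(
  deltas=[1,0,0,0.004,0,0,0,1,0,0,0.003,0,0,0,1,0,0,0.001,0,0,0,1,0,0,0,0,0,0],
)

```text
clock: 14.98
tcp_pos: [0.5712, 0.0414, 0.0235]
orientation: [0.187, 0.673, 0.693, -0.182]
wrist_force: [0.3, -0.7, -1.4]
finger_gap: 0.0074
```

Call:
move_arm(
  deltas=[1,0,0,0.0015,0,0,0,1,0,0,0,0,0,0],
)

```text
clock: 15.22
tcp_pos: [0.5713, 0.0407, 0.0222]
orientation: [0.187, 0.673, 0.693, -0.181]
wrist_force: [-0.8, -0.1, 0.2]
finger_gap: 0.0075
```

Call:
move_arm(
  deltas=[1,0,0,0.001,0,0,0,1,0,0,0,0,0,0],
)

```text
clock: 15.48
tcp_pos: [0.5715, 0.0404, 0.0218]
orientation: [0.187, 0.673, 0.693, -0.181]
wrist_force: [-1.2, 1.3, 3.0]
finger_gap: 0.0075
```

It touched down at z ≈ 4 mm (Fz 3 N), which is the floor height. I'll release and check.

Call:
move_arm(
  deltas=[0.7,0,0,0,0,0,0,0.5,0,0,0,0,0,0,0.4,0,0,0,0,0,0,0.4,0,0,0,0,0,0,0.4,0,0,-0.015,0,0,0,0.4,0,0,-0.03,0,0,0,0.4,0,0,-0.04,0,0,0,0.4,0,0,-0.04,0,0,0,0.4,0,0,0,0,0,0],
)

```text
clock: 16.6
tcp_pos: [0.5715, 0.1048, 0.1324]
orientation: [0.189, 0.673, 0.693, -0.179]
wrist_force: [0.8, -0.6, -0.7]
finger_gap: 0.0255
```

```bash
python3 - <<'E'
from h import *
st(); p=cam('wrist','w11.png');W=cloud(p)
for d in imaging.cut_out(p,'pin_vice')[:2]:
    w=W[d['mask']];w=w[~np.isnan(w[:,0])]; rel=w-C
    print(np.round(d['centre']),'casex',np.percentile(rel@-F,[1,50,99]),'casey',np.percentile(rel@YC,[1,50,99]),'z',np.percentile(w[:,2],[10,50,90]))
print(lidangle())
E
```

```text
t 16.6 p [0.5715 0.1048 0.1324] q [ 0.1885  0.6727  0.6928 -0.1788] F [ 0.8 -0.6 -0.7] gap 0.025490039568821947 j [ 0.286  0.51  -0.033  1.168 -0.508  1.864]
[101. 255.] casex [0.10185639 0.11735665 0.15054075] casey [-0.22434205 -0.18287259 -0.14251982] z [0.0007356  0.00825777 0.01086273]
[259. 167.] casex [-0.05477678 -0.02688003  0.02501782] casey [-0.004133   0.0011434  0.0064194] z [0.01172726 0.01413768 0.01550693]
[(0.76, np.float64(56.25), np.int64(1746), 2731)]
```

View pics/w11.png

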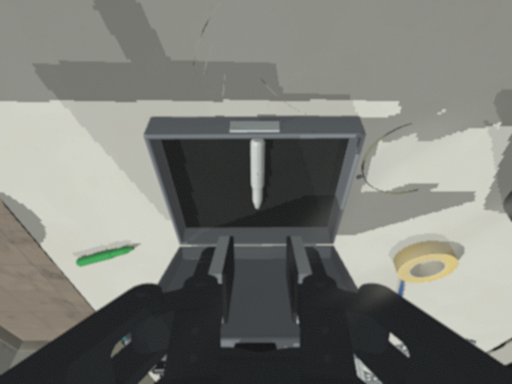

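The vice lies on the floor (258,170 in the wrist view; case x -55 to +25 mm, top z 15 mm). To shut the lid I'll regrip the tab and run the opening arc in reverse.

```bash
python3 - <<'E'
from h import *
H=case(.07,0,.024)
Rr=R.from_rotvec(YC*1.0).as_matrix()
P=H+Rr@(P0-H); Q=Rr@Rtool(40,1.8); print(P)
pre=P-Q[:,2]*.09
rows([(np.array([.572,.11,.25]),Rtool(10,1.8)),(pre,Q),(P,Q)],jaw=-.3,maxd=.045)
E
```

```text
[0.5704563  0.03829298 0.17242587]
-- 3
-0.3,-0.0183,0.0011,-0.0363,-0.1,6.7,-0,
-0.3,-0.0139,0.0012,-0.0382,0,6.8,-0.1,
-0.3,-0.0093,0.0011,-0.0396,-0.1,6.7,0,
-- 4
-0.3,-0.0246,-0.001,0.0022,0,6.8,0,
-0.3,-0.0247,-0.0009,-0.0007,0,6.9,0,
-0.3,-0.0244,-0.001,-0.0036,0,6.8,0,
-0.3,-0.0238,-0.0009,-0.0065,0,6.8,0,
-- 2
-0.3,0,-0,0.045,0,0,0,
-0.3,0,-0.0001,0.045,0,0,0,
```

Call:
move_arm(
  deltas=[-0.3,-0.0183,0.0011,-0.0363,0,6.7,0,-0.3,-0.0139,0.0012,-0.0382,0,6.8,0,-0.3,-0.0093,0.0011,-0.0396,0,6.7,0,-0.3,-0.0246,-0.001,0.0022,0,6.8,0,-0.3,-0.0247,-0.0009,-0.0007,0,6.9,0,-0.3,-0.0244,-0.001,-0.0036,0,6.8,0,-0.3,-0.0238,-0.0009,-0.0065,0,6.8,0,-0.3,0,0,0,0,0,0],
)

```text
clock: 17.8
tcp_pos: [0.5712, 0.008, 0.2572]
orientation: [-0.109, 0.691, 0.707, 0.104]
wrist_force: [-0.8, -0.7, 0.2]
finger_gap: 0.0556
```

```bash
python3 - <<'E'
from h import *
st(); cam('wrist','w12.png'); print(lidangle())
H=case(.07,0,.024)
Rr=R.from_rotvec(YC*1.0).as_matrix()
P=H+Rr@(P0-H); Q=Rr@Rtool(40,1.8)
rows([(P,Q)],jaw=-.3,maxd=.03)
E
```

```text
t 17.8 p [0.5712 0.008  0.2572] q [-0.1092  0.6914  0.7066  0.1041] F [-0.8 -0.7  0.2] gap 0.05557313606089338 j [-0.274  0.348  0.098  1.415  0.288  1.261]
[(0.77, np.float64(56.25), np.int64(1750), 2760)]
-- 4
-0.3,-0.0001,0,0.0225,-0,-0,-0,
-0.3,-0.0002,0,0.0225,-0,-0,-0.1,
-0.3,-0.0001,0,0.0226,-0,-0,-0,
-0.3,-0.0002,0,0.0225,-0,-0,-0.1,
```

View pics/w12.png

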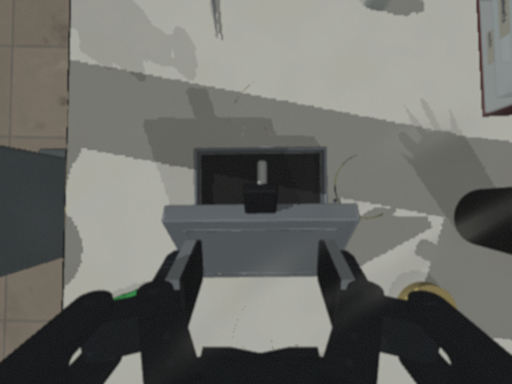

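The tab at (260,198) is centred between the jaws again. I'll advance and grip it.

Call:
move_arm(
  deltas=[-0.3,0,0,0.0225,0,0,0,-0.3,0,0,0.0225,0,0,0,-0.3,0,0,0.0225,0,0,0,-0.3,0,0,0.0225,0,0,0,-0.3,0,0,0,0,0,0,1,0,0,0,0,0,0,1,0,0,0,0,0,0,1,0,0,0,0,0,0,1,0,0,0,0,0,0,1,0,0,0,0,0,0],
  squeeze=40,
)

```text
clock: 19.2
tcp_pos: [0.5706, 0.0394, 0.1747]
orientation: [-0.108, 0.689, 0.709, 0.105]
wrist_force: [-5.1, 2.8, 7.5]
finger_gap: 0.0243
```

```bash
python3 - <<'E'
from h import *
s=st(); print(lidangle())
q=s['orientation'];Rm=R.from_quat([q[1],q[2],q[3],q[0]]).as_matrix(); p=np.array(s['tcp_pos'])
H=case(.07,0,.024); pts=[]
for th in [-5,-10,-15,-30,-45,-57]:
    Rr=R.from_rotvec(YC*np.radians(th)).as_matrix(); pts.append((H+Rr@(p-H),Rr@Rm))
rows(pts,jaw=1,maxa=5.1); print(pts[-1][0])
E
```

```text
t 19.2 p [0.5706 0.0394 0.1747] q [-0.1083  0.6887  0.7091  0.1054] F [-5.1  2.8  7.5] gap 0.02434243574600491 j [-0.221  0.368 -0.077  1.203  0.294  1.309]
[(0.95, np.float64(56.25), np.int64(1723), 2734)]
-- 1
1,0.0099,-0.0001,0.0112,-0,-5,-0,
-- 1
1,0.01,0,0.0112,-0,-5,-0,
-- 1
1,0.0099,-0,0.0112,-0,-5,-0,
-- 3
1,0.0089,-0,0.012,-0,-5,-0,
1,0.0099,-0.0001,0.0112,-0,-5,-0,
1,0.0108,0,0.0102,-0.1,-5,-0,
-- 3
1,0.0089,-0,0.012,0,-5,-0,
1,0.0099,-0.0001,0.0112,0,-5,-0,
1,0.0109,-0,0.0102,0,-5,-0,
-- 3
1,0.0074,-0,0.0094,-0,-4,-0,
1,0.008,-0.0001,0.0089,-0,-4,-0,
1,0.0085,-0,0.0083,-0,-4,-0,
[0.5677622  0.12842949 0.03736252]
```

Call:
move_arm(
  deltas=[1,0.005,0,0.0056,0,-2.5,0,1,0.005,0,0.0056,0,-2.5,0,1,0.0099,0,0.0112,0,-5,0,1,0.0099,0,0.0112,0,-5,0,1,0.0099,0,0.0112,0,-5,0,1,0.0099,0,0.0112,0,-5,0,1,0.0099,0,0.0112,0,-5,0,1,0.0099,0,0.0112,0,-5,0,1,0.0099,0,0.0112,0,-5,0,1,0,0,0,0,0,0],
)

```text
clock: 20.55
tcp_pos: [0.568, 0.1181, 0.0836]
orientation: [0.14, 0.682, 0.705, -0.137]
wrist_force: [-3.8, 5.7, 0.7]
finger_gap: 0.0241
```

```bash
python3 - <<'E'
from h import *
s=st(); a=lidangle('scene','s13.png'); print(a)
q=s['orientation'];Rm=R.from_quat([q[1],q[2],q[3],q[0]]).as_matrix(); p=np.array(s['tcp_pos'])
H=case(.07,0,.024); pts=[]
for th in [-5,-10,-15,-20]:
    Rr=R.from_rotvec(YC*np.radians(th)).as_matrix(); pts.append((H+Rr@(p-H),Rr@Rm))
rows(pts,jaw=1,maxa=5.1); print(pts[-1][0])
E
```

```text
t 20.55 p [0.568  0.1181 0.0836] q [ 0.1402  0.682   0.7046 -0.1373] F [-3.8  5.7  0.7] gap 0.024101808824298118 j [ 0.254  0.511 -0.116  1.038 -0.384  1.811]
[(0.7, np.float64(16.25), np.int64(1593), 2445)]
-- 2
1,0.0053,-0,0.0062,-0,-2.6,-0,
1,0.0056,-0,0.0059,-0,-2.6,-0.1,
-- 1
1,0.0097,0,0.0114,0,-5,0,
-- 1
1,0.0097,0.0001,0.0113,0,-5,0,
-- 1
1,0.0097,-0,0.0114,0,-5,0,
[0.56766728 0.12879593 0.02503584]
```

View pics/s13.png

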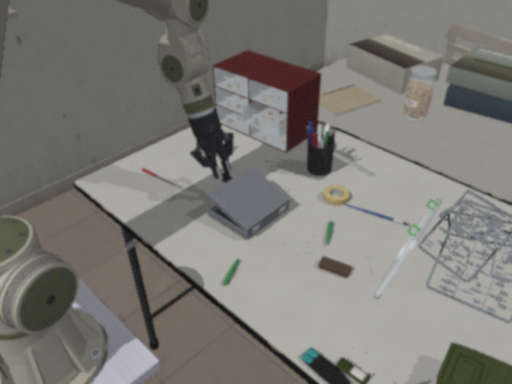

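Call:
move_arm(
  deltas=[1,0.0097,0,0.0114,0,-5,0,1,0.0097,0,0.0114,0,-5,0,1,0.0049,0,0.0057,0,-2.5,0,1,0.0039,0,0.0046,0,-2,0,1,0,0,0,0,0,0],
)

```text
clock: 21.28
tcp_pos: [0.5678, 0.1277, 0.0417]
orientation: [0.226, 0.661, 0.681, -0.221]
wrist_force: [-6.8, 11.3, -0.4]
finger_gap: 0.0244
```

```bash
python3 - <<'E'
from h import *
s=st(); a=lidangle('scene'); print(a, lidangle('top'),angfrompose())
E
```

```text
t 21.275 p [0.5678 0.1277 0.0417] q [ 0.2262  0.6606  0.6809 -0.2209] F [-6.8 11.3 -0.4] gap 0.024352570949235652 j [ 0.366  0.674 -0.049  1.093 -0.601  1.982]
[(0.69, np.float64(2.0), np.int64(1431), 2086)] [(0.89, np.float64(1.25), np.int64(1402), 2457)] 2.0204145202488073
```

Call:
move_arm(
  deltas=[1,0.002,0,0.0027,0,-1,0,1,0.002,0,0.0027,0,-1,0,1,0,0,0,0,0,0],
)

```text
clock: 21.85
tcp_pos: [0.5679, 0.1281, 0.037]
orientation: [0.238, 0.657, 0.677, -0.232]
wrist_force: [-10.5, 15.4, 7.1]
finger_gap: 0.0241
```

Call:
move_arm(
  deltas=[1,0.0015,0,0.002,0,-0.8,0,1,0.001,0,0.0015,0,0,0,1,0,0,0,0,0,0],
)

```text
clock: 22.22
tcp_pos: [0.568, 0.1282, 0.0364]
orientation: [0.244, 0.654, 0.676, -0.236]
wrist_force: [-17.1, 22.4, 26.6]
finger_gap: 0.0244
```

```bash
python3 - <<'E'
from h import *
s=st(); a=lidangle('scene'); print(a, lidangle('top'),angfrompose())
E
```

```text
t 22.225 p [0.568  0.1282 0.0364] q [ 0.2442  0.6545  0.6755 -0.2359] F [-17.1  22.4  26.6] gap 0.024403347269829012 j [ 0.383  0.705 -0.032  1.111 -0.643  2.015]
[(0.68, np.float64(0.5), np.int64(1357), 2028)] [(0.75, np.float64(-0.5), np.int64(1424), 2478)] 0.014064359007254444
```

The lid is hard down: Fz is 27 N and the angle is about 0. I'll release and retreat.

Call:
move_arm(
  deltas=[-0.3,0,0,0,0,0,0,-0.3,0,0,0,0,0,0,-0.3,0,0,0,0,0,0,-0.3,0,0,0,0,0,0,-0.3,0,0,-0.03,0,0,0,-0.3,0,0,-0.05,0,0,0,-0.3,0,0,-0.04,0,0,0],
)

```text
clock: 23.3
tcp_pos: [0.5664, 0.2027, 0.1248]
orientation: [0.245, 0.655, 0.674, -0.238]
wrist_force: [1.2, -0.2, 0.1]
finger_gap: 0.0555
```

```bash
python3 - <<'E'
from h import *
st(); print(lidangle('scene'),lidangle('top'))
for n in ['scene','top']:
    p=cam(n,n+'14.png');W=cloud(p);rel=W-C
    x=rel@-F;y=rel@YC;z=W[...,2]
    for lo,hi in [(-.065,-.05),(-.01,.01),(.05,.065)]:
        m=(x>lo)&(x<hi)&(abs(y)<.07); print(n,'lid top z at casex',lo,np.median(z[m]))
    m=(x<-.075)&(x>-.1)&(abs(y)<.01); print('tab top z',np.median(z[m]))
E
```

```text
t 23.3 p [0.5664 0.2027 0.1248] q [ 0.2454  0.6549  0.6739 -0.2382] F [ 1.2 -0.2  0.1] gap 0.05546940898964588 j [ 0.488  0.716  0.218  1.43  -0.614  2.144]
[(0.98, np.float64(0.5), np.int64(1409), 2109)] [(0.74, np.float64(-0.7500000000000001), np.int64(1388), 2531), (0.73, np.float64(-5.0), np.int64(0), 0)]
scene lid top z at casex -0.065 0.03891941126253935
scene lid top z at casex -0.01 0.03898851397745005
scene lid top z at casex 0.05 0.039860719145549166
tab top z 0.031128044167470448
top lid top z at casex -0.065 0.03941385381444581
top lid top z at casex -0.01 0.03926310030421165
top lid top z at casex 0.05 0.03927270630007067
tab top z 0.032692063707008015
```

View pics/scene14.png

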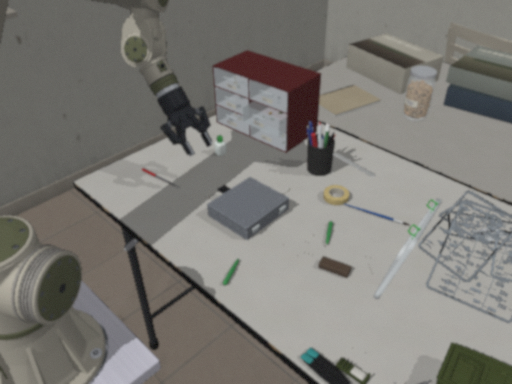

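The lid measures flat at about 39 mm all over. As a safeguard I'll press once, gently, on the front edge with closed fingers.

```bash
python3 - <<'E'
from h import *
Q=Rtool(15,1.8); g=case(-.058,0,.0535)
rows([(g+[0,0,.06],Q),(g+[0,0,.012],Q)],jaw=1,maxd=.04); print(Q.T@[0,0,-1])
E
```

```text
-- 3
1,-0.0276,0.0001,0.0271,-0.1,8.3,-0,
1,-0.0313,-0,0.0229,-0,8.4,-0.1,
1,-0.0342,-0,0.018,-0.1,8.3,0,
-- 2
1,0.0062,-0,0.0232,0,0,0,
1,0.0062,-0.0001,0.0232,0,0,0,
[0.25881905 0.         0.96592583]
```

Call:
move_arm(
  deltas=[1,-0.0276,0,0.0271,0,8.3,0,1,-0.0313,0,0.0229,0,8.4,0,1,-0.0342,0,0.018,0,8.3,0,1,0.0,0,0.0,0,0,0,1,0.0062,0,0.0232,0,0,0,1,0.0062,0,0.0232,0,0,0,1,0,0,0,0,0,0],
)

```text
clock: 24.48
tcp_pos: [0.5668, 0.0861, 0.0638]
orientation: [0.092, 0.69, 0.711, -0.094]
wrist_force: [-0.4, 0.0, 0.2]
finger_gap: 0.0
```

Call:
move_arm(
  deltas=[1,0.0018,0,0.0068,0,0,0,1,0,0,0,0,0,0],
)

```text
clock: 24.72
tcp_pos: [0.5696, 0.0867, 0.0597]
orientation: [0.094, 0.691, 0.711, -0.091]
wrist_force: [-0.9, 0.4, 0.4]
finger_gap: -0.0
```

Call:
move_arm(
  deltas=[1,0.0008,0,0.003,0,0,0,1,0,0,0,0,0,0],
)

```text
clock: 24.98
tcp_pos: [0.5697, 0.0864, 0.0568]
orientation: [0.094, 0.691, 0.711, -0.091]
wrist_force: [0.1, -0.9, 0.5]
finger_gap: 0.0001
```

Call:
move_arm(
  deltas=[1,0.0008,0,0.003,0,0,0,1,0,0,0,0,0,0],
)

```text
clock: 25.22
tcp_pos: [0.5694, 0.0863, 0.0533]
orientation: [0.094, 0.691, 0.711, -0.091]
wrist_force: [-0.4, -0.2, 0.7]
finger_gap: -0.0
```

Call:
move_arm(
  deltas=[1,0.0005,0,0.002,0,0,0,1,0,0,0,0,0,0],
)

```text
clock: 25.48
tcp_pos: [0.5698, 0.0863, 0.0524]
orientation: [0.094, 0.691, 0.711, -0.091]
wrist_force: [-1.8, -0.2, 6.5]
finger_gap: -0.0004
```

Contact came at once on a stiff lid (6.5 N). I'll press slightly more, then lift away.

Call:
move_arm(
  deltas=[1,0.0004,0,0.0015,0,0,0,1,0,0,0,0,0,0],
)

```text
clock: 25.72
tcp_pos: [0.5699, 0.0863, 0.0521]
orientation: [0.095, 0.691, 0.711, -0.091]
wrist_force: [-4.6, 1.8, 13.1]
finger_gap: 0.0002
```

Call:
move_arm(
  deltas=[1,-0.008,0,-0.03,0,0,0,1,-0.012,0,-0.045,0,0,0,1,0,0,-0.05,0,0,0,1,0,0,-0.05,0,0,0,1,0,0,0,0,0,0],
)

```text
clock: 26.35
tcp_pos: [0.5712, 0.1134, 0.2288]
orientation: [0.096, 0.691, 0.711, -0.087]
wrist_force: [1.2, 0.1, -0.1]
finger_gap: 0.0001
```

```bash
python3 - <<'E'
from h import *
st(); print(lidangle('scene'),lidangle('top'))
for n in ['scene','top']:
    p=cam(n,n+'15.png');W=cloud(p);rel=W-C
    x=rel@-F;y=rel@YC;z=W[...,2]
    print(n,[np.round(np.median(z[(x>lo)&(x<lo+.015)&(abs(y)<.07)]),4) for lo in (-.065,-.01,.05)])
    for t in ['needle_file','sanding_block','glue_bottle','mask_tape','pin_vice']:
        for d in imaging.cut_out(p,t)[:2]:
            w=W[d['mask']]; w=w[~np.isnan(w[:,0])]; print(n,t,round(d['confidence'],2),np.round(np.median(w,0),3))
E
```

```text
t 26.35 p [0.5712 0.1134 0.2288] q [ 0.0962  0.6908  0.7113 -0.0873] F [ 1.2  0.1 -0.1] gap 0.0001020069766617549 j [ 0.186  0.372  0.072  1.304 -0.259  1.731]
[(0.69, np.float64(0.5), np.int64(1417), 2120)] [(0.66, np.float64(-0.5), np.int64(1423), 2426)]
scene [np.float64(0.039), np.float64(0.0391), np.float64(0.0402)]
scene needle_file 0.39 [0.491 0.366 0.009]
scene sanding_block 0.65 [ 0.559 -0.256  0.016]
scene sanding_block 0.32 [0.555 0.013 0.04 ]
scene glue_bottle 0.56 [0.704 0.285 0.031]
scene mask_tape 0.87 [ 0.77  -0.101  0.017]
scene pin_vice 0.63 [ 0.388 -0.098  0.01 ]
top [np.float64(0.0392), np.float64(0.0395), np.float64(0.0393)]
top sanding_block 0.49 [ 0.566 -0.252  0.015]
top mask_tape 0.54 [ 0.779 -0.099  0.017]
top pin_vice 0.57 [ 0.395 -0.095  0.009]
top pin_vice 0.55 [ 0.65  -0.175  0.008]
```

```bash
python3 -c "
import cv2
b=cv2.imread('pics/top15.png');cv2.imwrite('pics/t15.png',cv2.resize(b[90:300,110:390],(800,600),interpolation=cv2.INTER_CUBIC))"
```

```text
(no output)
```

View pics/t15.png

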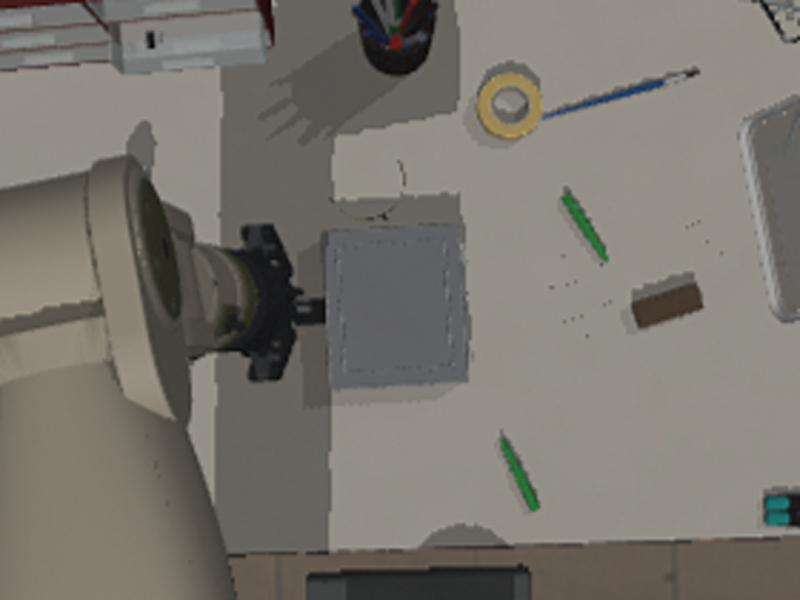

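In the top view the case is shut at (400,305) in the crop. The block, tape and both green look-alikes are where they were, and the arm is clear. I'll hand in.

```bash
python3 -c "
from h import *
print(order.hand_in()); st()"
```

```text
the job is handed in; nothing more can be done
None
the job is handed in; nothing more can be done
```

The pin vice is in the case with the lid shut over it, and I handed the job in at about 26.5 s of the 64 s allowed.

1. **Opening:** I gripped the lid by its tab and swung it up until the angle stopped changing and the force rose. The camera read about 56.5°, against 57.3° at the stop.
2. **Placing:** I picked up the pale grey pin vice with the tool leaning 30° and carried it round to the front of the case. It touched the floor at 3 N and I let go. A picture then showed it lying inside, clear of the walls.
3. **Shutting:** I swung the lid back down by the tab until it resisted at about 27 N, let go, and pressed once more on its front edge at 13 N.

**Last checks:**
- **Lid:** it measures flat at 39–40 mm. The two cameras disagree slightly on its angle (+0.5° and -0.5°), which is within their calibration error.
- **Other things:** the needle file, sanding block, glue bottle and tape roll are where they were, to within about 1 cm. I checked the file and bottle only in the scene view, because the arm hid them from the top camera. The networks had not separately picked out those two in that view before the start, so their before-and-after match is partly by eye. The green look-alikes have not moved either.
- **Arm:** it was clear of everything when I handed in.

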